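# Four clicks on the sesame dispenser

## Task

The steel shaker stands in the way of the sesame dispenser's lever: lift it away and stand it upright on the dark slatted board. Then take the lever by its upright knob and swing it from its rest, towards where the shaker stood, four clicks and no further, feeling each click as the plunger drops past a ridge. The spring pulls the lever back if let go, so finish while still holding the knob, with the plunger seated in the notch after the fourth ridge; keep the shaker upright and leave the other things on the table alone.

Things in the scene. Friction and masses are not known exactly. Their poses are not given: they have to be found in the camera images.
- dispenser: Sesame dispenser fixed to the table: round grey foot (radius 118 mm, 20 mm high), aluminium drum (radius 60 mm, lid knob's top at 139 mm), chute and catch tray on its +x side. Origin on the lever's vertical pivot axis, at table height. At rest the lever points 2.59 rad counter-clockwise (seen from above) from its +x axis.
- lever: Flat steel lever turning about the dispenser's vertical axis (origin on that axis, table height); its +x axis points out to the knob. Bar 22 mm wide, 50 to 60 mm above the table, ending 190 mm from the axis. Swings counter-clockwise seen from above, up to 1.5 rad from rest. A spring draws it back: about 6 N at the knob at rest, 9 N at the fourth click. It does not stay when let go.
- lever_knob (a point): Grip point on the lever's upright black round knob (18 mm in diameter, 60 to 116 mm above the table): on its axis, 175 mm from the pivot axis, 92 mm above the table.
- plate: Click plate under the lever: dark disc, radius 125 mm, top 30 mm above the table (origin on the pivot axis at 20 mm), with 7 radial brass ridges, 13 mm wide, 5 mm high, 83 to 123 mm from the axis. The first lies along its +x, the others follow counter-clockwise every 0.2 rad; notches lie half-way between. Mounted turned differently each time: first ridge 0.12 to 0.32 rad from the lever's rest.
- plunger_pin (a point): Sprung upright pin with a roller foot, in a brass sleeve on the lever, 105 mm from the pivot axis; rides over the ridges (point at its top when down, 80 mm above the table). One click per ridge passed: a ridge first adds up to about 3 N to the push at the knob, past its crest takes as much away; as the pin drops into the notch the push rises sharply again, the next ridge beginning at once.
- shaker: The shaker itself (160 g, more or less): plain metal cylinder 44 mm in diameter, 86 mm tall, perforated cap of 41 mm diameter above 68 mm. Origin at the centre of its underside.
- shaker_centre (a point): Centre of the shaker, half-way up (43 mm above its underside). It stands on the table beside the dispenser, in the lever's path.
- board: Fixed dark slatted wooden board, 200 x 200 mm, 12 mm thick, on the table; origin at the centre of its underside, x and y along its edges.
- dish: Bystander: green plastic plate, 130 mm across, 22 mm high; leave alone. Origin at its underside.
- tub: Bystander: white plastic bowl, 110 mm across, 75 mm high; leave alone. Origin at its underside.
- spatula: Bystander: spatula lying flat; leave alone.
Things that resemble listed ones, but are neither listed nor needed, are in the scene too. Several things look just like the shaker: the one meant starts farthest to the robot's right.

How it is judged (in metres and radians):
On the way, in this order (a step that is already met when the one before it is completed fails the run):
1. the shaker stands released and upright on the board while the lever is still at rest (x of shaker_centre in the frame of board between -0.095 and 0.095 m and y of shaker_centre in the frame of board between -0.095 and 0.095 m and height (world z) of shaker_centre between 0.048 and 0.062 m and angle between shaker_centre's own z axis and vertical below 0.15 rad and contact force between the fingers and shaker below 0.1 N and linear speed of shaker below 0.03 m/s and distance of lever_knob from where it was at the start of the episode below 0.012 m), for 0.2 s.
2. the lever has been swung past the first ridge (y of lever_knob in the frame of plate above 0.007 m), for 0.05 s.
At the end, for the whole second after the job is handed in: The shaker stands upright (within 0.15 rad) and untouched on the board; the lever is held still by the gripper (more than 1 N between fingers and lever) within 0.06 rad of the middle of the notch between the fourth and fifth ridges of the click plate (x of shaker_centre in the frame of board between -0.095 and 0.095 m and y of shaker_centre in the frame of board between -0.095 and 0.095 m and height (world z) of shaker_centre between 0.048 and 0.062 m and angle between shaker_centre's own z axis and vertical below 0.15 rad and contact force between the fingers and shaker below 0.1 N and linear speed of each of shaker, lever below 0.03 m/s and y of lever_knob in the frame of plate between 0.1045 and 0.1206 m and contact force between the fingers and lever above 1 N and angular speed of lever below 0.1 rad/s); the arm keeps its last pose, push and grip.
It fails at once if the lever is taken over the fifth ridge (y of lever_knob in the frame of plate above 0.1291 m).
It fails at once if the shaker is tipped (angle between shaker_centre's own z axis and vertical above 0.6 rad).
It fails at once if the lever is pushed against the shaker (contact force between lever and shaker above 5 N).
It fails at once if a bystander is disturbed (distance of any of dish, tub, spatula from where it was at the start of the episode above 0.03 m).
It also fails if it takes over 72 s, if anything falls off the work surface, if the arm or the gripper's body presses on something with over 40 N, if the wrist force passes 120 N, or if a joint passes its speed limit or range.

## Robot

A 6-joint arm with a two-finger parallel gripper is mounted at the origin on the work surface. World frame = base frame: x ahead of the robot, y to its left, z up, the work surface at z = 0. Lengths are in m, angles in degrees, forces in N, time in s.
With the tool pointing down it reaches from about 0.35 to 0.875 m from the base axis. Payload 4.2 kg.
Tool frame: the origin (TCP) lies midway between the tips of the shut fingers; the grasp point (between the pads) lies 19 mm behind it; z points along the fingers, y is the line along which they close (so a half turn about z gives the same grasp; the last joint's range is limited). The gripper opens to 87 mm and grips with 3 to 60 N. Pads are 19 mm wide; open, the fingers measure 117 mm over their backs; the gripper's body (75 mm by 190 mm) begins 51 mm behind the grasp point.
Start: joints at [-57.09, 22.042, 0.453, 0, -68.411, -14.817], TCP at [0.194, -0.594, 0.194] pointing down, gripper open.
Joint ranges: [-179.83, 179.83], [-69.29, 118.12], [-61.27, 80.66], [-181.25, 117.63], [-171.15, -9.14], [-177.46, 177.46]. Speed limits (degrees/s): [159.86, 159.86, 180, 180, 180, 180].

## Interface

Orientations are given as [roll, pitch, yaw] about the fixed x, y, z axes, in that order (R = Rz(yaw) Ry(pitch) Rx(roll)).
In Python, from workcell import env gives the robot as it stands. The module is installed in compiled form; this text tells all that it offers. Calls block until the motion is done:
- env.goto(position, orientation): joint-space move of the TCP to a pose.
- env.move_straight(position, rotation=None, rate=0.15, force_limit=None): straight line of the TCP; rotation=None keeps the orientation; rate is the mean speed in m/s. With force_limit (N) it stops when the force on the tool has changed by that much, and returns True; else False.
- env.set_joints(angles): joint-space move.
- env.gripper_to(opening, grasp_force=None): opening from 0.0 (shut) to 1.0 (fully open); grasp_force is the grip in N (None keeps the last); returns when the fingers have stopped.
- env.dwell(seconds).
- env.inverse_kinematics(position, orientation): joint angles nearest the present ones, or None.
- env.read_state(): the state.
- env.grab_frame(name): name is "scene" or "top"; returns a dict with "image" (480x640x3 uint8, blue, green, red), "fx", "fy", "cx", "cy" (pixels), "position" and "orientation" of the camera in the world. Camera axes: x right, y up, looking along -z (the intrinsics and any distortion apply to the point x, -y, -z); pixel columns grow to the right and rows downward; lengths in m; the calibration is good to about 2 mm. A picture is of the moment at which its call begins. There is no depth.
A pose or a line that the arm cannot do raises env.Unreachable and nothing moves.
- env.close_job(): hands the job in; it is judged then, once.
Trained networks look in a picture, given as the dict that the camera call returned (one of the last four; its "shot" number tells which), for a name from the list of things; names that differ only in an ending like _2 or _b are one class to them, and where a whole thing is asked for, a point or a joint stands for the part that bears it (a point fixed in the world has none). Each returns a list of dicts, best first, with "score" (0 to 1); they miss things now and then, are a little off and sometimes report something else, mostly with a low value. They report only what shows in the picture. A call takes as long as a camera call. They do not tell look-alikes from the thing itself.
- env.search_frame(picture, thing): "xyz" ([x, y, z] in m, in world coordinates, good to about 4 mm: the middle of the surface that is visible of it).
- env.trace(picture, thing): "mask" (480x640 bool, what is visible of it).
The state is a dict: "clock": time; "joint_positions": joint angles; "qvel": joint speeds; "joint_torque": joint torques, N m; "position": TCP position; "tool_rot": TCP orientation; "force": force on the tool from outside, world axes, zero at the start; "wrist_torque": the same for the moment, N m; "opening": opening from 0.0 (shut) to 1.0 (fully open); "finger_force": force on a finger pad.
Only numpy, scipy, OpenCV 4.12 (cv2) and the standard library are available. Lean on these libraries where they do the work, as an engineer would, in place of code of your own. Each camera call takes 0.05 s, during which the arm holds its last target. There are 200 camera calls.

## Working session

There is one attempt and no reset: what is moved stays moved. The work goes in short steps, each a Python script; the robot and the scene stay as the last script left them, time stands still between calls to the robot, and variables do not carry over. Pictures are saved under pics/ and viewed, at most 10 in all, crops included, and the job is handed in when it is done.

```bash
mkdir -p pics; python3 - <<'E'
from workcell import env
import cv2, numpy as np
for n in ("scene","top"):
    f=env.grab_frame(n); cv2.imwrite(f"pics/{n}1.png",f["image"])
    print(n,{k:np.round(v,3).tolist() for k,v in f.items() if k not in("image","shot")})
    for t in ("shaker","board","dispenser","lever","lever_knob","plate","plunger_pin","dish","tub","spatula"):
        print(t,[(np.round(d["xyz"],3).tolist(),round(d["score"],2)) for d in env.search_frame(f,t)][:5])
s=env.read_state(); print(s)
E
```

```text
scene {'fx': 462.209, 'fy': 462.209, 'cx': 319.931, 'cy': 240.685, 'position': [0.759, 0.516, 0.788], 'orientation': [37.413, 0.385, 147.967]}
shaker [([0.433, 0.218, 0.069], 0.87), ([0.289, 0.217, 0.066], 0.61), ([0.511, 0.141, 0.068], 0.59)]
board [([0.515, -0.282, 0.01], 0.65)]
dispenser [([0.765, 0.126, 0.061], 0.61)]
lever [([0.582, 0.18, 0.061], 0.68)]
lever_knob [([0.576, 0.187, 0.062], 0.74), ([0.506, 0.139, 0.068], 0.7)]
plate [([0.68, 0.174, 0.03], 0.81)]
plunger_pin []
dish [([0.497, 0.425, 0.015], 0.82)]
tub [([0.715, -0.351, 0.05], 0.77)]
spatula [([0.254, 0.382, 0.003], 0.92)]
top {'fx': 490.835, 'fy': 490.835, 'cx': 312.19, 'cy': 230.622, 'position': [0.414, 0.051, 1.333], 'orientation': [3.813, -0.385, -90.106]}
shaker [([0.428, 0.198, 0.086], 0.75), ([0.284, 0.206, 0.087], 0.74), ([0.499, 0.13, 0.087], 0.51)]
board [([0.502, -0.291, 0.01], 0.8)]
dispenser [([0.751, 0.12, 0.061], 0.95)]
lever [([0.566, 0.187, 0.058], 0.82)]
lever_knob [([0.567, 0.188, 0.061], 0.84)]
plate [([0.649, 0.107, 0.032], 0.77), ([0.496, 0.127, 0.086], 0.17)]
plunger_pin [([0.569, 0.191, 0.062], 0.61)]
dish [([0.502, 0.427, 0.01], 0.93)]
tub [([0.727, -0.333, 0.037], 0.74)]
spatula [([0.244, 0.378, 0.001], 0.59)]
{'clock': 1.1, 'joint_positions': array([-5.70905230e+01,  2.20408035e+01,  4.52877611e-01, -3.13281474e-03,
       -6.84103873e+01, -1.48150352e+01]), 'qvel': array([ 0.04308252, -0.0435912 , -0.01227529, -0.07714129, -0.10722384,
        0.01066562]), 'joint_torque': array([ 1.09141536e-03, -3.90481818e+01,  1.87621146e+01,  4.22439873e+00,
        1.53034815e-02, -1.40819350e-05]), 'position': array([ 0.19413125, -0.59406237,  0.19445291]), 'tool_rot': array([-1.79999114e+02,  3.24750922e-03, -1.61906711e+02]), 'force': array([ 0.08370287, -0.26208552, -0.54542734]), 'wrist_torque': array([ 0.01445181, -0.07953167,  0.01495856]), 'finger_force': 0.0, 'opening': 0.9978638658248408}
```

View pics/top1.png

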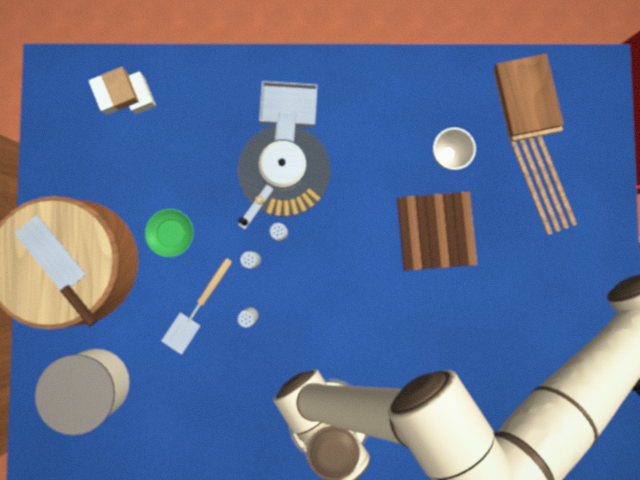

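View pics/scene1.png

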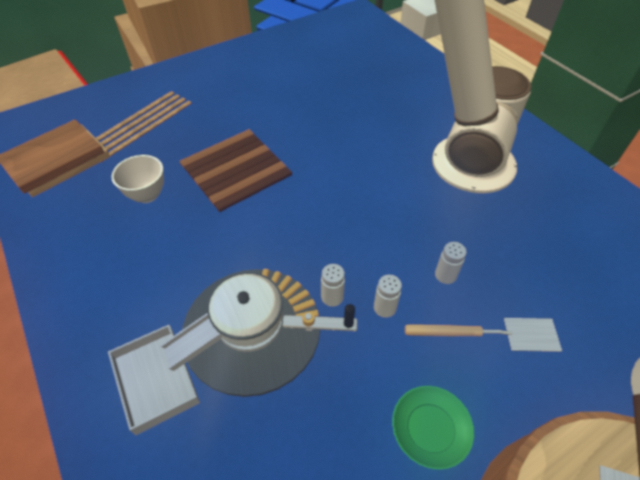

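The top view shows three look-alike shakers, at (279,231), (250,259) and (248,317). Image right is world -y, so the one at (279,231), which has the smallest y (about 0.13) and sits beside the ridges in the lever's path, fits "farthest to the robot's right". The board is at (438,231), the lever knob at (243,222) and the brass ridges around (293,203). I'll confirm with a crop and measure the geometry.

```bash
cat > h.py <<'E'
from workcell import env
import cv2, numpy as np
from scipy.spatial.transform import Rotation as R
def cam(f): return np.array(f["position"]),R.from_euler("xyz",f["orientation"],degrees=True).as_matrix()
def back(f,uv,z):
    p,M=cam(f); u,v=uv
    d=M@np.array([(u-f["cx"])/f["fx"],-(v-f["cy"])/f["fy"],-1]); return p+d*(z-p[2])/d[2]
def proj(f,P):
    p,M=cam(f); c=M.T@(np.array(P)-p); return np.array([f["cx"]+f["fx"]*c[0]/-c[2],f["cy"]-f["fy"]*c[1]/-c[2]])
E
python3 - <<'E'
from h import *
ims=[]
for n in ("top","scene"):
    f=env.grab_frame(n); im=f["image"]
    hsv=cv2.cvtColor(im,cv2.COLOR_BGR2HSV)
    m=cv2.inRange(hsv,(12,90,90),(30,255,255))
    u,v=proj(f,[.65,.12,.03]).astype(int); box=np.zeros_like(m); box[v-70:v+70,u-80:u+80]=255
    k,lab,st,ce=cv2.connectedComponentsWithStats(m&box)
    print(n,"brass",[(back(f,ce[i],.034)[:2].round(4).tolist(),ce[i].round(1).tolist(),int(st[i,4])) for i in range(1,k) if st[i,4]>8])
    m=cv2.inRange(im,(0,0,0),(45,45,45))
    k,lab,st,ce=cv2.connectedComponentsWithStats(m&box)
    print("black",[(ce[i].round(1).tolist(),back(f,ce[i],.116)[:2].round(4).tolist(),back(f,ce[i],.139)[:2].round(4).tolist(),st[i].tolist()) for i in range(1,k) if st[i,4]>4])
    for d in env.trace(f,"shaker"):
        ys,xs=np.nonzero(d["mask"]); c=(xs.mean(),ys.mean()); print("shaker",np.round(c,1),back(f,c,.043).round(3),round(d["score"],2))
    for d in env.trace(f,"board")[:1]:
        c,_=cv2.findContours(d["mask"].astype(np.uint8),0,1); r=cv2.minAreaRect(max(c,key=cv2.contourArea)); print("board",back(f,r[0],.012).round(3),[back(f,q,.012)[:2].round(3).tolist() for q in cv2.boxPoints(r)])
    ims.append(cv2.resize(im[v-75:v+75,u-100:u+100],None,fx=2,fy=2,interpolation=2) if n=="scene" else cv2.resize(im[130:280,200:400],None,fx=4,fy=4,interpolation=cv2.INTER_CUBIC))
cv2.imwrite("pics/crop_top.png",ims[0])
E
```

```text
top brass [([0.5976, 0.0403], [312.8, 194.4], 71), ([0.5839, 0.0556], [307.0, 199.5], 70), ([0.5734, 0.073], [300.5, 203.4], 75), ([0.5787, 0.1783], [260.9, 201.5], 14), ([0.568, 0.1523], [270.7, 205.5], 77), ([0.566, 0.0921], [293.3, 206.2], 74), ([0.563, 0.1324], [278.2, 207.4], 77), ([0.5617, 0.1118], [285.9, 207.8], 73)]
black [([243.2, 221.5], [0.5183, 0.2141], [0.5163, 0.211], [240, 220, 6, 4, 15])]
shaker [278.6 231.7] [0.498 0.13  0.043] 0.77
shaker [247.7 317. ] [0.275 0.21  0.043] 0.61
shaker [250.5 259.2] [0.425 0.204 0.043] 0.56
board [ 0.503 -0.294  0.012] [[0.594, -0.187], [0.613, -0.386], [0.412, -0.401], [0.393, -0.204]]
scene brass [([0.5887, 0.0334], [265.4, 272.3], 29), ([0.5765, 0.0526], [275.6, 276.5], 50), ([0.5698, 0.0745], [284.1, 283.1], 85), ([0.5661, 0.095], [291.1, 289.9], 111), ([0.5633, 0.1154], [297.8, 297.1], 120), ([0.5638, 0.1358], [303.2, 305.3], 126), ([0.5679, 0.1621], [308.6, 317.1], 120)]
black []
shaker [449.7 262.2] [0.275 0.211 0.043] 0.96
shaker [332.1 284.4] [0.497 0.131 0.043] 0.83
shaker [386.5 295.7] [0.425 0.206 0.043] 0.66
board [ 0.503 -0.287  0.012] [[0.61, -0.385], [0.357, -0.422], [0.399, -0.192], [0.624, -0.175]]
```

View pics/crop_top.png

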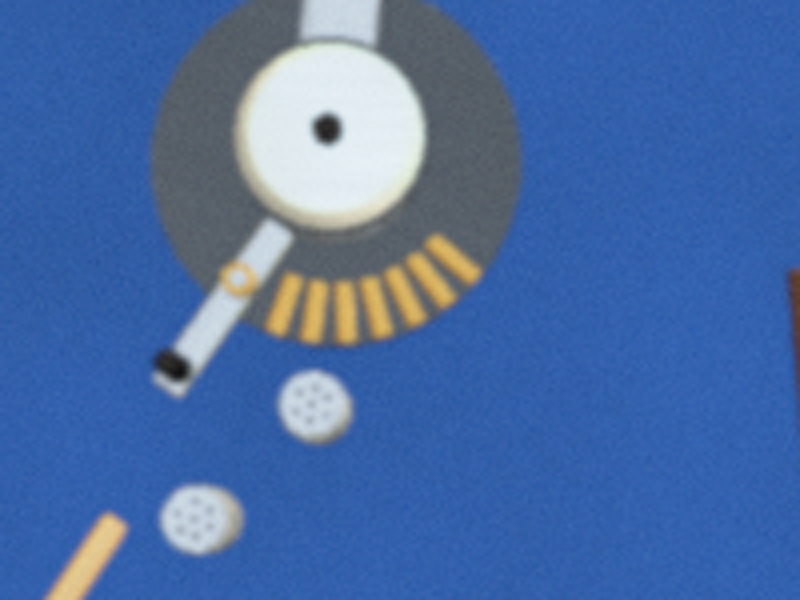

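The crop confirms the target: the shaker at crop (315,407) is the rightmost one, right below the ridges, and the other sits at crop (200,520). All 7 ridges show. Next I'll fit the pivot and plate, then move the shaker.

```bash
cat > fit.py <<'E'
from h import *
from scipy.optimize import least_squares
top=np.array([[.568,.1523],[.563,.1324],[.5617,.1118],[.566,.0921],[.5734,.073],[.5839,.0556],[.5976,.0403]])
sc=np.array([[.5679,.1621],[.5638,.1358],[.5633,.1154],[.5661,.095],[.5698,.0745],[.5765,.0526],[.5887,.0334]])
k=.2*np.arange(7)
def fit(P):
    g=lambda q:(np.c_[q[0]+.103*np.cos(q[2]+k),q[1]+.103*np.sin(q[2]+k)]-P).ravel()
    s=least_squares(g,[.665,.12,2.8],loss="soft_l1",f_scale=.002); return s.x,abs(s.fun).max()
if __name__=="__main__":
    print("top",fit(top)); print("scene",fit(sc[1:]))
    f=env.grab_frame("top"); p=back(f,(281.75,162),.137); n=back(f,(243.1,221.6),.1); s=back(f,(260.2,199.7),.075)
    print("lidknob",p,"knob",n,np.linalg.norm((n-p)[:2]),np.arctan2(n[1]-p[1],n[0]-p[0]),"pin",s,np.arctan2(s[1]-p[1],s[0]-p[0]))
    for q in ([.497,.13,.15],[.497,.13,.04],[.5,-.29,.06]):
        for y in (45,-135): print(q,y,env.inverse_kinematics(q,[180,0,y]))
E
python3 fit.py
```

```text
top (array([0.66506453, 0.11859017, 2.80434164]), np.float64(0.0005672403904453116))Traceback (most recent call last):
  File "fit.py", line 10, in <module>
    print("top",fit(top)); print("scene",fit(sc[1:]))
                                         ~~~^^^^^^^^
  File "fit.py", line 8, in fit
    s=least_squares(g,[.665,.12,2.8],loss="soft_l1",f_scale=.002); return s.x,abs(s.fun).max()
    return func(*args, **kwargs)
    vector_fun = VectorFunction(
        fun_wrapped,
    ...<6 lines>...
        workers=workers
    )
    self._update_fun()
    ~~~~~~~~~~~~~~~~^^
    self.f = self.fun_wrapped(xp_copy(self.x))
             ~~~~~~~~~~~~~~~~^^^^^^^^^^^^^^^^^
    return np.atleast_1d(self.fun(x))
                         ~~~~~~~~^^^
    return self.f(x, *self.args, **self.kwargs)
           ~~~~~~^^^^^^^^^^^^^^^^^^^^^^^^^^^^^^
  File "fit.py", line 7, in <lambda>
    g=lambda q:(np.c_[q[0]+.103*np.cos(q[2]+k),q[1]+.103*np.sin(q[2]+k)]-P).ravel()
                ~~~~~~~~~~~~~~~~~~~~~~~~~~~~~~~~~~~~~~~~~~~~~~~~~~~~~~~~^~
ValueError: operands could not be broadcast together with shapes (7,2) (6,2)
```

```bash
sed -i 's/; print("scene",fit(sc\[1:\]))//' fit.py; python3 fit.py
```

```text
top (array([0.66506453, 0.11859017, 2.80434164]), np.float64(0.0005672403904453116))
lidknob [0.66359488 0.1174236  0.137     ] knob [0.5194614  0.21646024 0.1       ] 0.1748791432284236 2.5395650506436 pin [0.57820147 0.17619115 0.075     ] 2.53883172626778
[0.497, 0.13, 0.15] 45 [ 3.27817715e+01  1.34811475e+01 -1.88161701e+01  2.54444375e-14
 -5.77026823e+01  1.02218228e+02]
[0.497, 0.13, 0.15] -135 [ 3.27817715e+01  1.34811475e+01 -1.88161701e+01 -2.54444375e-14
 -5.77026823e+01 -7.77817715e+01]
[0.497, 0.13, 0.04] 45 [ 3.27817715e+01  2.12671625e+01 -2.65321326e+01  2.54444375e-14
 -4.22007049e+01  1.02218228e+02]
[0.497, 0.13, 0.04] -135 [ 3.27817715e+01  2.12671625e+01 -2.65321326e+01 -2.54444375e-14
 -4.22007049e+01 -7.77817715e+01]
[0.5, -0.29, 0.06] 45 [-14.06445704  24.9629714  -16.29667466   0.         -48.74035394
 149.06445704]
[0.5, -0.29, 0.06] -135 [-14.06445704  24.9629714  -16.29667466   0.         -48.74035394
 -30.93554296]
```

```bash
python3 - <<'E'
from h import *
o=[180,0,-135]
env.goto([.5,-.29,.28],o)
env.goto([.498,.1305,.2],o)
print(env.move_straight([.498,.1305,.042],rate=.12,force_limit=6))
s=env.read_state();print(s["clock"],s["position"],s["force"])
env.gripper_to(0.0,grasp_force=15)
s=env.read_state();print(s["opening"],s["finger_force"],s["position"],s["force"])
env.move_straight([.498,.1305,.2],rate=.15)
s=env.read_state();print(s["clock"],s["opening"],s["finger_force"],s["force"])
f=env.grab_frame("scene");cv2.imwrite("pics/lift.png",f["image"])
E
```

```text
False
6.1083 [0.4984965  0.13075858 0.04264331] [ 0.67316585 -0.93850759  0.31746908]
0.4676850672613815 14.994360655546188 [0.49797503 0.13052684 0.04198265] [-0.05849973  0.61872106 -0.12657011]
8.1417 0.4637228084408331 14.990051686763763 [-1.08442815  0.46501513 -2.13511511]
```

View pics/lift.png

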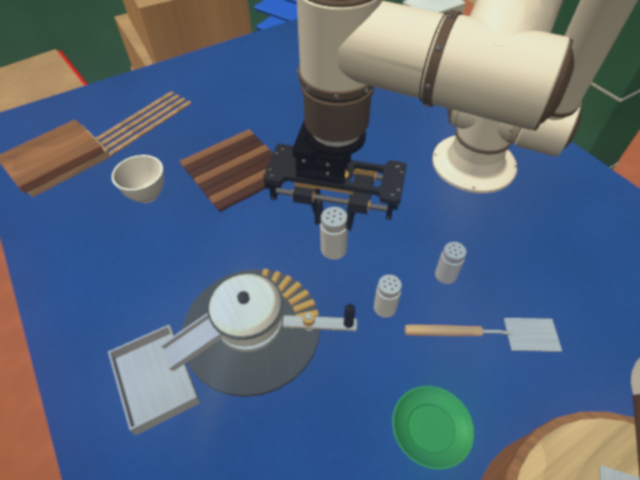

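The shaker hangs upright in the fingers at (333,235), and the lever and the other shakers are untouched. Now I'll place it.

```bash
python3 - <<'E'
from h import *
o=[180,0,-135]
env.goto([.503,-.29,.2],o)
env.move_straight([.503,-.29,.075],rate=.15)
env.dwell(.2)
print(env.move_straight([.503,-.29,.052],rate=.03,force_limit=3))
s=env.read_state();print(s["clock"],s["position"],s["force"])
env.gripper_to(1.0)
env.dwell(.4)
env.move_straight([.503,-.29,.2],rate=.15)
s=env.read_state();print(s["clock"],s["opening"],s["finger_force"],s["force"])
env.goto([.45,.1,.25],[180,0,-135])
f=env.grab_frame("top")
print([(d["xyz"],d["score"]) for d in env.search_frame(f,"shaker")])
print([(d["xyz"],d["score"]) for d in env.search_frame(f,"lever_knob")])
f=env.grab_frame("scene");cv2.imwrite("pics/placed.png",f["image"])
print([(d["xyz"],d["score"]) for d in env.search_frame(f,"shaker")],env.read_state()["clock"])
# candidate tool yaws for lever swing
c=np.array([.6643,.118])
for base in (0,180):
  for a in (2.54,2.8,3.1,3.5):
    p=c+.175*np.array([np.cos(a),np.sin(a)]); q=env.inverse_kinematics([*p,.073],[180,0,np.degrees(a)+base]); print(base,a,None if q is None else q.round(0))
E
```

```text
True
11.5917 [ 0.50230978 -0.28975003  0.05379496] [-0.77560943  1.38832417  4.29976522]
14.1417 1.0013833215004952 0.0 [-0.14076807  0.3189838   0.81485357]
[([0.5039, -0.2843, 0.0997], 0.55), ([0.2821, 0.2048, 0.0877], 0.51)]
[([0.5691, 0.1895, 0.0618], 0.9)]
[([0.2876, 0.2154, 0.0661], 0.74), ([0.5084, -0.2737, 0.0686], 0.66), ([0.4344, 0.2175, 0.0654], 0.66)] 15.8667
0 2.54 [  39.   23.  -18.   -0.  -50. -164.]
0 2.8 [  37.   20.  -22.   -0.  -48. -147.]
0 3.1 [  33.   18.  -26.   -0.  -46. -125.]
0 3.5 [ 25.  18. -26.  -0. -46. -94.]
180 2.54 [ 39.  23. -18.   0. -50.  16.]
180 2.8 [ 37.  20. -22.   0. -48.  33.]
180 3.1 [ 33.  18. -26.   0. -46.  55.]
180 3.5 [ 25.  18. -26.   0. -46.  86.]
```

View pics/placed.png

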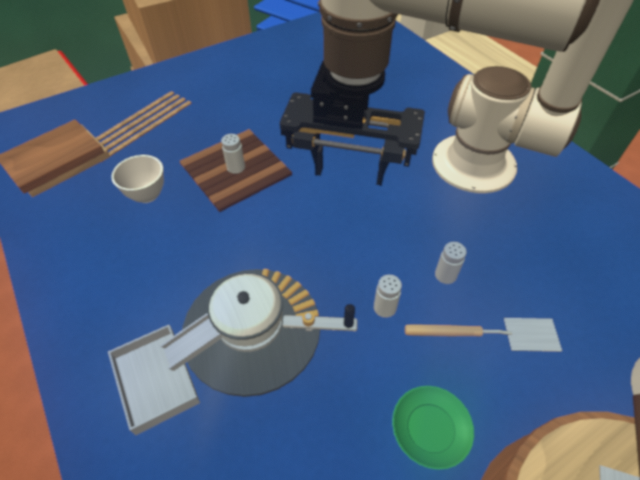

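The shaker stands upright on the board at (233,152), the knob is still at rest at (349,316), and the bystanders are unmoved. Next I'll grip the knob with the pads closing tangentially and swing it along the arc, logging the push.

```bash
cat > sw.py <<'E'
from h import *
c=np.array([.6643,.118])
def pose(a): return [*(c+.175*np.array([np.cos(a),np.sin(a)])),.073],[180,0,(np.degrees(a)+360)%360-180]
def swing(a0,a1,step=.02):
    L=[]
    for a in np.linspace(a0,a1,int(round(abs(a1-a0)/step))+1)[1:]:
        p,o=pose(a); env.move_straight(p,o,rate=.05); env.dwell(.05)
        s=env.read_state(); d=s["position"][:2]-c; m=np.arctan2(d[1],d[0])%(2*np.pi)
        t=np.array([-np.sin(a),np.cos(a)]); L.append((a,m,-s["force"][:2]@t,s["force"][:2]@(-np.array([np.cos(a),np.sin(a)])),np.hypot(*d),s["opening"]))
        print(*["%.3f"%x for x in L[-1]], "%.1f"%s["clock"])
    return L
E
python3 - <<'E'
from sw import *
p,o=pose(2.54)
env.gripper_to(.7)
env.goto([p[0],p[1],.2],o)
print(env.move_straight(p,rate=.1,force_limit=6))
env.gripper_to(0.0,grasp_force=40)
s=env.read_state();print(s["clock"],s["position"],p,s["opening"]*87,s["finger_force"],s["force"])
swing(2.54,2.72)
E
```

```text
False
20.325 [0.52190361 0.21972953 0.07312684] [np.float64(0.5200238244814861), np.float64(0.217042340328523), 0.073] 16.434010491885157 40.00447418773547 [ 3.50478606  5.79357362 -4.01192638]
2.560 2.541 5.871 -0.830 0.175 0.186 20.6
2.580 2.561 6.879 -1.013 0.175 0.191 20.9
2.600 2.581 6.751 -0.594 0.175 0.188 21.2
2.620 2.601 6.817 -0.806 0.175 0.181 21.5
2.640 2.621 7.364 -1.830 0.175 0.186 21.8
2.660 2.641 6.552 -0.582 0.175 0.187 22.1
2.680 2.661 6.638 -1.363 0.175 0.190 22.4
2.700 2.681 6.325 -1.074 0.175 0.190 22.7
2.720 2.697 8.168 -1.108 0.175 0.188 23.0
```

```bash
python3 - <<'E'
from sw import *
swing(2.72,3.36)
E
```

```text
2.740 2.715 9.360 -1.084 0.174 0.188 23.3
2.760 2.737 8.658 -1.930 0.174 0.185 23.6
2.780 2.759 8.777 -0.701 0.174 0.189 23.9
2.800 2.781 6.831 0.317 0.174 0.186 24.2
2.820 2.803 6.702 -0.278 0.174 0.186 24.5
2.840 2.825 6.165 -0.237 0.174 0.189 24.8
2.860 2.847 4.848 -0.018 0.174 0.190 25.1
2.880 2.872 4.964 1.382 0.174 0.185 25.4
2.900 2.887 6.939 0.278 0.174 0.185 25.7
2.920 2.901 9.386 -0.386 0.174 0.184 26.0
2.940 2.921 9.267 0.860 0.174 0.189 26.3
2.960 2.944 8.256 0.457 0.174 0.185 26.6
2.980 2.965 9.165 0.981 0.174 0.188 26.9
3.000 2.987 8.805 2.219 0.174 0.185 27.2
3.020 3.008 5.848 1.208 0.174 0.186 27.5
3.040 3.029 7.247 1.927 0.174 0.190 27.8
3.060 3.051 6.738 1.967 0.174 0.186 28.1
3.080 3.072 4.185 2.045 0.174 0.192 28.4
3.100 3.087 8.683 0.288 0.174 0.189 28.7
3.120 3.103 9.637 0.545 0.174 0.186 29.0
3.140 3.124 10.490 0.988 0.174 0.183 29.3
3.160 3.145 9.070 1.360 0.174 0.193 29.6
3.180 3.166 9.019 1.722 0.174 0.186 29.9
3.200 3.188 8.457 3.189 0.173 0.188 30.2
3.220 3.209 8.370 3.016 0.173 0.186 30.5
3.240 3.230 7.191 2.690 0.173 0.185 30.8
3.260 3.251 6.562 3.845 0.173 0.187 31.1
3.280 3.272 5.740 4.767 0.173 0.189 31.4
3.300 3.288 8.206 3.256 0.173 0.187 31.7
3.320 3.305 11.820 2.242 0.173 0.189 32.0
3.340 3.325 10.736 2.596 0.173 0.189 32.3
3.360 3.347 10.635 3.865 0.173 0.182 32.6
```

Three clicks felt, with rises at 2.885, 3.085 and 3.285, which matches the plate fit to within 0.02 rad. The fourth notch is expected at about 3.485–3.50.

```bash
python3 - <<'E'
from sw import *
swing(3.36,3.46); L=swing(3.46,3.51,.01)
env.dwell(1)
s=env.read_state();d=s["position"][:2]-c
print("held",np.arctan2(d[1],d[0])%6.2832,s["force"],s["finger_force"],s["qvel"].round(2),s["clock"])
f=env.grab_frame("scene"); g=env.grab_frame("top")
print([(x["xyz"],x["score"]) for x in env.search_frame(f,"shaker")],[(x["xyz"],x["score"]) for n in("lever_knob","lever","plunger_pin") for x in env.search_frame(f,n)])
cv2.imwrite("pics/end.png",cv2.resize(f["image"][120:420,110:510],None,fx=2,fy=2,interpolation=2))
E
```

```text
3.380 3.368 9.099 3.177 0.173 0.188 32.9
3.400 3.389 8.776 5.272 0.173 0.187 33.2
3.420 3.410 8.290 3.938 0.173 0.184 33.5
3.440 3.431 7.341 4.740 0.173 0.189 33.8
3.460 3.452 7.408 4.532 0.173 0.185 34.1
3.470 3.462 6.642 5.867 0.173 0.187 34.4
3.480 3.472 6.172 5.284 0.173 0.189 34.7
3.490 3.483 6.610 4.651 0.173 0.189 35.0
3.500 3.490 8.940 4.571 0.173 0.186 35.3
3.510 3.499 8.629 4.901 0.173 0.185 35.6
held 3.498771496651478 [ 0.4147727  10.59610316 -3.66325806] 39.999555409303866 [-0.05  0.07 -0.03 -0.12 -0.02 -0.02] 36.625
[([0.4353, 0.2176, 0.0698], 0.83), ([0.2864, 0.219, 0.0649], 0.79), ([0.5103, -0.2766, 0.0701], 0.59)] [([0.5673, 0.0873, 0.0592], 0.86), ([0.513, -0.2753, 0.0687], 0.74), ([0.5742, 0.0842, 0.0631], 0.86)]
```

View pics/end.png

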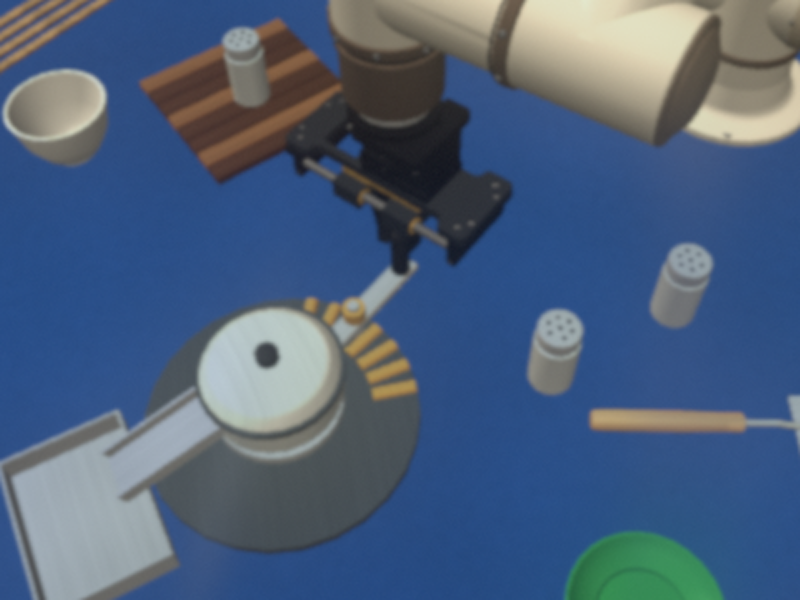

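The picture shows four ridges behind the lever, from crop (393,388) to (364,338), and the pin at (353,308) just past the fourth. The shaker is upright on the board at (246,70). The fourth click was felt at 3.485, and the lever is now held still at 3.499.

```bash
python3 -c "
from workcell import env
print(env.close_job())"
```

```text
the job is handed in; nothing more can be done
None
```

I handed the job in with the shaker upright on the board and the lever held still in the notch after the fourth click; all four clicks were felt and nothing else was disturbed, but the hand-in gave no verdict.

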